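# Open the latched gate of a tool lock-up cage

### The job

Open the tool cage on the bench: press its thumb lever by feel so that the latch bar lifts out of its catch, then swing the gate calmly towards you to about 70 degrees and leave it standing there. Do not force the latch bar against its catch, neither up against the guard nor sideways against the lip, and leave the battery packs and the bit case where they are.

Things in the scene. Friction and masses are not known exactly. Their poses are not given: they have to be found in the camera images.
- gate (a joint): Barred grey steel gate (280 wide, 145 high, 12 mm thick, top 155 mm above the bench, latch plate near the free edge 182) in the front of a blue sheet-steel cage (220 deep, 360 wide, 160 high, latch post 215). 0 shut; grows in rad as the gate's free edge swings towards the robot, clockwise from above; stop at 1.85. Stiff hinge, about 0.2 N m: it stays where it is left.
- gate_hinge (a point): Point on the gate's upright hinge axis, 165 mm above the bench, fixed to the cage. Its axes are the cage's: x from the robot's side into the cage, y along the shut gate from the latch end to the hinge, z up. Seen from the robot the hinge is at the left end, the latch post and catch at the right.
- latch_pivot (a point): Centre of the latch bar's pivot on the gate's front face, 165 mm up, 235 mm from the hinge axis, 6 mm in front of it. Axes turn with the gate: x from its front face into the cage, y to the hinge, z up. The steel bar lies on the face; a round nose pin (14 mm thick) 80 mm to -y sits in the catch, and the thumb lever, an aluminium scoop, is 85 mm to +y. The nose side is heavier.
- scoop_nominal (a point): Mark on the gate (it does not move with the lever), 173 mm up, 41 mm out from the front face, at the middle of the thumb scoop if that were set to mid height. The scoop is 60 mm along y and 48 mm along x inside, with a front lip 14 mm high by which a fingertip in the scoop can pull the gate. It is clamped up to 20 mm higher or lower, and the catch shifts it by 9 mm more: feel for its floor.
- catch_nominal (a point): Middle mark of the catch (steel, 26 mm wide) on the post, where the nose pin's centre is when the catch is set to mid height; cage axes. The catch is set up to 8 mm higher or lower, unknown. It has a floor, a front lip 14 mm above the floor, and a guard above: the pin must rise 14 mm to clear the lip, and meets the guard at 17.5. There the lever stops dead: press slowly. Lifting takes 1.5 to 3.5 N at the lever.
- pack_bench_mid (a point): Middle of a loose black battery pack (75 x 115 x 56 mm) on the bench to the left of the cage; leave it alone.
- pack_cage_mid (a point): Middle of a loose black battery pack (75 x 115 x 56 mm) inside the cage; leave it alone.
- bit_case_mid (a point): Middle of a loose black flat bit case (90 x 160 x 36 mm) lying on the cage's roof; leave it alone.

How it is judged:
On the way, in this order (a step that is already met when the one before it is completed fails the run):
1. the latch is out of its catch and the gate is ajar (value of joint gate above 0.12 rad), for 0.05 s.
2. the gate stands open by at least 60 degrees (value of joint gate above 1.05 rad), for 0.2 s.
At the end, for the whole second after the job is handed in: The gate stands still, open by 60 to 85 degrees (1.05 to 1.48 rad) (value of joint gate between 1.05 and 1.48 rad and velocity of joint gate between -0.05 and 0.05 rad/s); the robot touches nothing.
It fails at once if the latch bar's nose is forced against its catch with more than 18 N (contact force between latch and keeper above 18 N).
It fails at once if the gate is flung (faster than 1.6 rad/s) (velocity of joint gate above 1.6 rad/s or velocity of joint gate below -1.6 rad/s).
It fails at once if a battery pack or the bit case is moved by more than 20 mm (distance of any of pack_bench_mid, pack_cage_mid, bit_case_mid from where it was at the start of the episode above 0.02 m).
It fails at once if the nose end of the latch bar (pin or round weight) is lifted directly instead of by the thumb lever (value of joint gate below 0.12 rad and (contact force between the fingers and latch_c0 above 3 N or contact force between the fingers and latch_c2 above 3 N)).
It also fails if it takes over 48 s, if anything falls off the work surface, if the arm or the gripper's body presses on something with over 40 N, if the wrist force passes 120 N, or if a joint passes its speed limit or range.

### The arm

A 6-joint arm with a two-finger parallel gripper is mounted at the origin on the work surface. World frame = base frame: x ahead of the robot, y to its left, z up, the work surface at z = 0. Lengths are in m, angles in rad, forces in N, time in s.
With the tool pointing down it reaches from about 0.325 to 0.75 m from the base axis. Payload 7.6 kg.
Tool frame: the origin (TCP) lies at the very end of the fingers, on their centre line; the grasp point (between the pads) lies grip_depth behind it (grip_depth is the distance from the TCP to the grasp point, in m); x points along the fingers, y is the direction in which the jaws open and shut, and the axes are right-handed (so a half turn about x gives the same grasp; the last joint's range is limited). The gripper opens to 85 mm and grips with 20 to 120 N. Pads are 22 mm wide; open, the fingers measure 114 mm over their backs; the gripper's body (76 mm by 85 mm) begins 54 mm behind the grasp point. The pads swing forward as they close: fully open they stand 13 mm farther back than shut.
Start: joints at [1.047, 0.052, 1.401, -0, 1.689, -0.07], TCP at [0.23, 0.472, 0.231] pointing down, gripper open.
Joint ranges: [-2.9, 2.9], [-0.91, 2.17], [0.12, 2.37], [-1.06, 4.2], [0.26, 2.73], [-2.93, 2.93]. Speed limits (rad/s): [2.57, 2.57, 3.01, 3.14, 3.14, 3.14].

### API

Orientations are given as a unit quaternion [x, y, z, w].
In Python, from bench import * gives the robot as it stands.
- The arm moves only by the tool arm_command, never from a script. Its argument "targets" is a list of rows, each a list of 3 entries, a list of its own where there are three numbers: the shift along the tool's x, y, z in m, then the turn, a rotation vector about the tool's x, y, z in rad, then the closure, from 0 (fully open) to 1 (shut). In form: [[[tx, ty, tz], [wx, wy, wz], gripper], ...]. A call has 1 to 20 rows; each row is the pose to reach, as a shift and turn from the pose commanded when the call began, along the tool's axes at that moment; what a row does not reach only later rows make up. A row lasts 1/8 s, in which the tool goes at most 62.5 mm and 10.7 degrees, less where a joint would pass 70% of its speed; a pose out of reach is approached as far as the arm can. A call with a gripper value outside its range is refused whole. The fingers move at their own pace and stop on an object; the grip force is fixed at half the most. Time passes only in rows, so rows that repeat a pose let the fingers close. It gives the time, the measured TCP pose, the force and the opening at its end, in the units of the state.
- get_obs(): the state, without advancing time (a new reading comes with each control period).
- capture(name): name is "side" or "top" or "wrist"; returns a dict with "color" (480x640x3 uint8, red, green, blue), "intrinsics" (3x3 intrinsics, pixels), "D" ([k1, k2, p1, p2, k3] as OpenCV has them; the pictures are not rectified), "rvec" (rotation vector, rad) and "tvec" (3), from world to camera coordinates, as OpenCV has them. Camera axes: x right, y down, z forward; pixel columns grow to the right and rows downward; lengths in m; the calibration is good to about 2 mm. A picture is of the moment at which its call begins. There is no depth.
- job_done(): hands the job in, once; it reports no verdict.
The state is a dict: "time_s": time; "joints": joint angles; "dq": joint speeds; "joint_torque": joint torques, N m; "tool_pos": TCP position; "eef_rot": TCP orientation; "ft_force": force on the tool from outside, world axes, zero at the start; "ft_torque": the same for the moment, N m; "gripper_width": finger opening in m.
Only numpy, scipy, OpenCV 4.12 (cv2) and the standard library are available. Lean on these libraries where they do the work, as an engineer would, in place of code of your own. Each camera call takes 0.05 s, during which the arm holds its last target. There are 200 camera calls.

## Working session

There is one attempt and no reset: what is moved stays moved. The work goes in short steps, Python scripts to look and compute and a tool call to move; the robot and the scene stay as the last step left them, time stands still between calls to the robot, and variables do not carry over. Pictures are saved under pics/ and viewed, about 8 in all and at most 12, crops included, and the job is handed in when it is done.

Besides the shell and the picture viewer there is one more tool, called after "Call:" as name(argument=value, ...), one argument or row to a line, values as JSON. arm_command: Moves the arm, as the interface text tells. Its arguments: {"type":"object","properties":{"targets":{"type":"array","items":{"type":"array"}}},"required":["targets"]}

```bash
mkdir -p pics; ls; python3 - <<'E'
from bench import *
import cv2,numpy as np,pickle
for n in ["side","top"]:
    c=capture(n); pickle.dump(c,open(n+'0.pkl','wb'))
    cv2.imwrite(f'pics/{n}0.png',c["color"][:,:,::-1])
    R=cv2.Rodrigues(np.array(c["rvec"]))[0]
    print(n,(-R.T@np.array(c["tvec"]).ravel()).round(3),np.array(c["intrinsics"]).round(0).tolist())
print(get_obs())
E
```

```text
pics
side [ 0.219 -0.481  0.618] [[486.0, 0.0, 321.0], [0.0, 486.0, 245.0], [0.0, 0.0, 1.0]]
top [0.486 0.08  1.018] [[474.0, 0.0, 326.0], [0.0, 474.0, 243.0], [0.0, 0.0, 1.0]]
{'time_s': 0.1, 'joints': array([ 1.04671090e+00,  5.27665697e-02,  1.40162519e+00, -3.25121465e-05,
        1.68859045e+00, -7.02764398e-02]), 'dq': array([ 0.00213655, -0.00140652, -0.00441872, -0.00105338,  0.00078514,
        0.00048984]), 'joint_torque': array([ 8.85078716e-04, -3.82579708e+01, -3.60987139e+01, -1.06909320e-04,
        4.69440361e-03,  3.61022273e-05]), 'tool_pos': array([0.22999822, 0.47164103, 0.23055941]), 'eef_rot': array([ 0.15860065,  0.6891143 , -0.15954683,  0.68884841]), 'ft_force': array([5.10029916e-01, 1.16827268e+00, 3.16928452e-04]), 'ft_torque': array([-0.00459592, -0.0085553 , -0.00445186]), 'gripper_width': 0.08532633568326739}
```

View pics/side0.png

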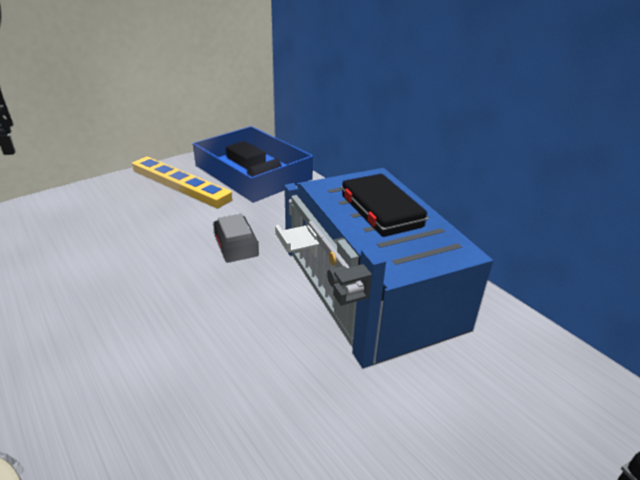

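View pics/top0.png

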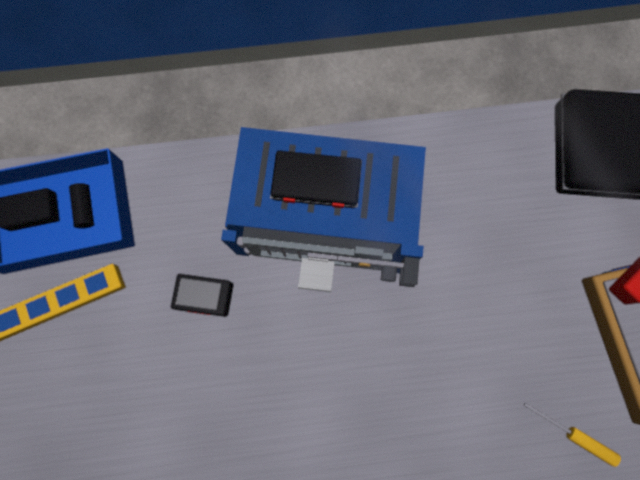

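The side view shows the scoop as a white tray near (297,237), the catch near (350,285) and the cage. In the top view the scoop is at (317,275), the catch at (409,270), and the left front post at (232,239). Next I'll enlarge both.

```bash
cat > h.py <<'E'
import cv2,numpy as np,pickle
def load(n): return pickle.load(open(n,'rb'))
def ray(c,p):
    R=cv2.Rodrigues(np.array(c["rvec"],float))[0]; t=np.array(c["tvec"],float).ravel()
    u=cv2.undistortPoints(np.array([[p]],float),np.array(c["intrinsics"]),np.array(c["D"],float)).ravel()
    return -R.T@t, R.T@np.array([u[0],u[1],1.])
def plane(c,p,z):
    o,d=ray(c,p); return o+d*(z-o[2])/d[2]
def tri(c1,p1,c2,p2):
    o1,d1=ray(c1,p1);o2,d2=ray(c2,p2)
    s=np.linalg.lstsq(np.c_[d1,-d2],o2-o1,rcond=None)[0]
    a,b=o1+d1*s[0],o2+d2*s[1]; return (a+b)/2,np.linalg.norm(a-b)
def proj(c,P): return cv2.projectPoints(np.array(P,float).reshape(-1,3),np.array(c["rvec"],float),np.array(c["tvec"],float),np.array(c["intrinsics"]),np.array(c["D"],float))[0].reshape(-1,2)
E
python3 - <<'E'
from h import *
s=load('side0.pkl');t=load('top0.pkl')
a=cv2.resize(s["color"][175:375,265:405,::-1],None,fx=3,fy=3,interpolation=cv2.INTER_CUBIC)
b=cv2.resize(t["color"][220:300,220:430,::-1],None,fx=1.8*1.05,fy=1.8*1.05,interpolation=cv2.INTER_CUBIC)
im=np.zeros((600,a.shape[1]+b.shape[1],3),np.uint8); im[:600,:a.shape[1]]=a; im[:b.shape[0],a.shape[1]:]=b
print(im.shape); cv2.imwrite('pics/crop.png',im[:,:820])
for n,c,r in(('s',s,(265,210,330,265)),('t',t,(290,255,345,300))):
    x0,y0,x1,y1=r; g=c["color"][y0:y1,x0:x1].astype(int)
    m=((g.min(2)>(185 if n=='s' else 175))&(g.max(2)-g.min(2)<12)).astype(np.uint8)
    k,l,st,ce=cv2.connectedComponentsWithStats(m); 
    for i in range(1,k):
        if st[i,4]>60: 
            cn=cv2.findContours((l==i).astype(np.uint8),0,2)[0][0]
            print(n,st[i],ce[i]+[x0,y0],(cv2.approxPolyDP(cn,2.5,True).reshape(-1,2)+[x0,y0]).tolist())
E
```

```text
(600, 817, 3)
s [ 10  14  43  26 555] [297.19099099 236.77837838] [[275, 225], [291, 243], [291, 249], [317, 243], [305, 226], [282, 230], [278, 224]]
```

View pics/crop.png

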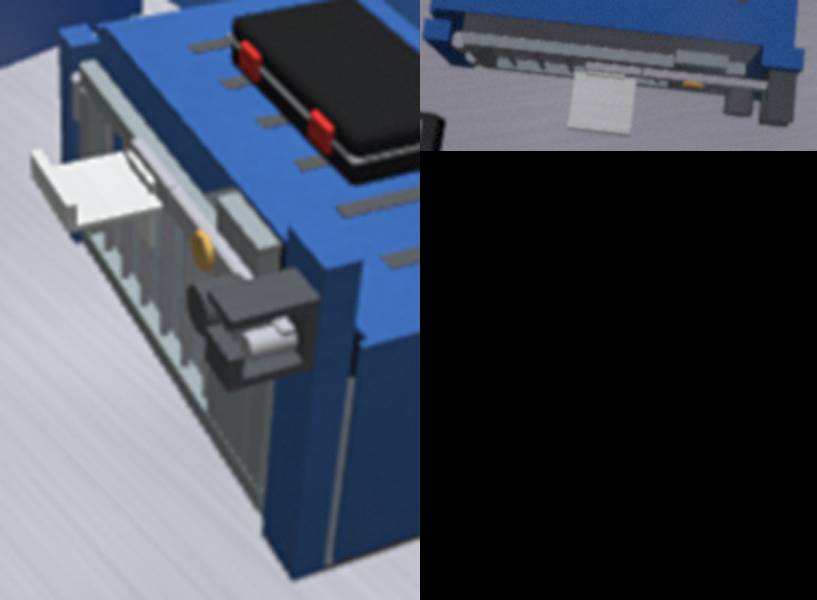

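The crop shows the scoop's floor and front lip, and the brass pivot at side (333,258) and top (364,265). The pin in the catch is at side (355,288), and the catch block is dark.

```bash
python3 - <<'E'
from h import *
s=load('side0.pkl');t=load('top0.pkl')
S=lambda x,y:(265+x/3,175+y/3); T=lambda x,y:(220+(x-420)/1.89,220+y/1.89)
for n,a,b in [('lipfar',(32,150),(568,129)),('lipnear',(75,206),(632,134)),('rearnear',(160,203),(636,79)),('rearfar',(128,152),(573,73)),('pivot',(203,250),(693,86)),
 ('postL front-right top',(100,25),(465,47)),('postR frontleft top',(325,268),(762,68)),('postR frontright top',(360,262),(803,70))]:
    P,e=tri(s,S(*a),t,T(*b)); print(n,P.round(4),round(e,4))
print('rooffrontline', plane(t,T(424,40),.215).round(3),plane(t,T(803,72),.215).round(3))
E
```

```text
lipfar [0.5816 0.1164 0.1733] 0.0029
lipnear [0.5702 0.0567 0.1731] 0.0039
rearnear [0.6222 0.047  0.1604] 0.0002
rearfar [0.6386 0.1056 0.1566] 0.0063
pivot [ 0.6089 -0.0068  0.1661] 0.0021
postL front-right top [0.6758 0.1999 0.1875] 0.0195
postR frontleft top [ 0.6207 -0.0753  0.1901] 0.0165
postR frontright top [ 0.6103 -0.1072  0.2177] 0.0169
rooffrontline [0.672 0.237 0.215] [ 0.602 -0.102  0.215]
```

```bash
cat >> h.py <<'E'
from scipy.spatial.transform import Rotation as Ro
YD=np.array([.195,.981,0]); YD/=np.linalg.norm(YD); XD=np.array([YD[1],-YD[0],0])
def rel(o,P,yang):
    "shift, rotvec from pose o to point P with tool down, tool y at world angle yang"
    R0=Ro.from_quat(o['eef_rot']); y=np.array([np.cos(yang),np.sin(yang),0]); x=np.array([0,0,-1.])
    R1=Ro.from_matrix(np.c_[x,y,np.cross(x,y)])
    return R0.inv().apply(np.array(P)-o['tool_pos']).round(4).tolist(),(R0.inv()*R1).as_rotvec().round(4).tolist()
E
python3 - <<'E'
from h import *
from bench import *
o=get_obs(); print(Ro.from_quat(o['eef_rot']).as_matrix().round(3))
a=np.arctan2(YD[1],YD[0]); print(a)
for k in(0,np.pi): print(rel(o,[.600,.082,.215],a+k))
print(plane(load('top0.pkl'),(201,294),.056))
print(grip_depth if 'grip_depth' in globals() else '')
E
```

```text
[[-0.001  0.438  0.899]
 [-0.001  0.899 -0.438]
 [-1.    -0.001 -0.   ]]
1.3745772369904738
([0.0158, -0.188, 0.5034], [-0.2576, -0.0002, 0.0014])
([0.0158, -0.188, 0.5034], [2.884, 0.002, 0.0004])
[0.60516163 0.31893849 0.056     ]
0.0187
```

Call:
arm_command(
  targets=[
    [[0.002, -0.02, 0.05], [-0.03, 0, 0], 1],
    [[0.003, -0.04, 0.1], [-0.05, 0, 0], 1],
    [[0.005, -0.06, 0.15], [-0.08, 0, 0], 1],
    [[0.006, -0.08, 0.2], [-0.1, 0, 0], 1],
    [[0.008, -0.1, 0.25], [-0.13, 0, 0], 1],
    [[0.01, -0.12, 0.3], [-0.16, 0, 0], 1],
    [[0.011, -0.137, 0.35], [-0.18, 0, 0], 1],
    [[0.012, -0.15, 0.4], [-0.2, 0, 0], 1],
    [[0.014, -0.168, 0.45], [-0.23, 0, 0], 1],
    [[0.015, -0.18, 0.485], [-0.25, 0, 0], 1],
    [[0.016, -0.188, 0.503], [-0.2576, 0, 0], 1],
    [[0.016, -0.188, 0.503], [-0.2576, 0, 0], 1],
    [[0.016, -0.188, 0.503], [-0.2576, 0, 0], 1],
    [[0.016, -0.188, 0.503], [-0.2576, 0, 0], 1],
  ],
)

```text
time_s: 1.85
tool_pos: [0.5993, 0.0836, 0.2157]
eef_rot: [0.069, 0.704, -0.069, 0.704]
ft_force: [0.1, 1.0, -0.0]
gripper_width: -0.0002
```

```bash
python3 - <<'E'
from h import *
from bench import *
c=capture("side");w=capture("wrist");pickle.dump(c,open('side1.pkl','wb'));pickle.dump(w,open('w1.pkl','wb'))
a=cv2.resize(c["color"][150:310,250:390,::-1],None,fx=2.8,fy=2.8,interpolation=cv2.INTER_CUBIC)
b=cv2.resize(w["color"][:,:,::-1],None,fx=.6,fy=.6)[:,:400]
im=np.zeros((448,800,3),np.uint8);im[:,:392]=a;im[:288,392:776]=b;cv2.imwrite('pics/c1.png',im)
o=get_obs();print(o['joints'].round(2),o['tool_pos'],o['ft_force'])
E
```

```text
[ 0.08  0.28  1.17  0.    1.68 -1.3 ] [0.59944437 0.08325228 0.21570655] [-0.17778039  1.07251208 -0.08987095]
```

View pics/c1.png

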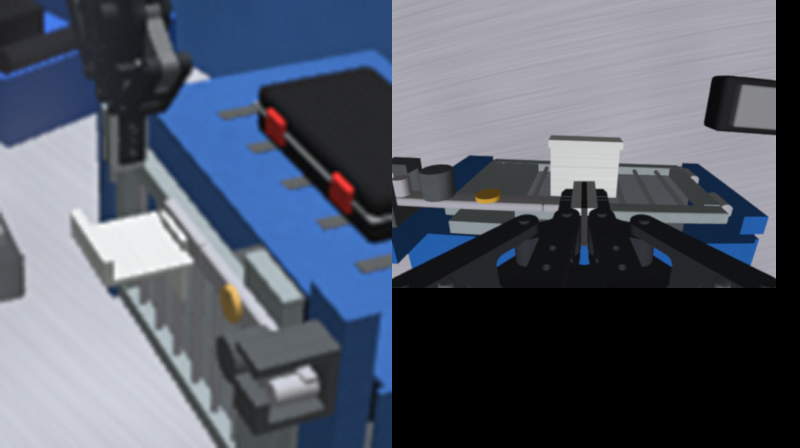

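The wrist view shows the tray (550–622, 137–195 in the picture) beyond the shut fingertips, with the pivot at (488,196). In the side view the finger hangs above the scoop. I'll refine the scoop centre from the wrist view.

```bash
python3 - <<'E'
from h import *
w=load('w1.pkl');s=load('side1.pkl')
W=lambda x,y:((x-392)/.6,y/.6)
S=lambda x,y:(250+x/2.8,150+y/2.8)
L=[plane(w,W(550,138),.173),plane(w,W(624,140),.173)]
print('lip',[x.round(4) for x in L]); 
print('tri',tri(w,W(549,139),s,S(108,280)) ,tri(w,W(624,140),s,S(72,212)))  
print('pivot',tri(w,W(488,194),s,S(232,303)))
print('rear z.159',plane(w,W(549,194),.159),plane(w,W(618,194),.159))
print('pin',tri(w,W(402,186),s,S(303,375)))
E
```

```text
lip [array([0.5679, 0.0623, 0.173 ]), array([0.5808, 0.1193, 0.173 ])]
tri (array([0.57116418, 0.0588006 , 0.15943558]), np.float64(0.0003463162067776793)) (array([0.58319483, 0.11913268, 0.16953639]), np.float64(0.0031219005587333564))
pivot (array([ 0.60980274, -0.00628182,  0.16500695]), np.float64(0.0024881593799405146))
rear z.159 [0.62145217 0.04659245 0.159     ] [0.63361267 0.10822752 0.159     ]
pin (array([ 0.59097003, -0.08303459,  0.16993863]), np.float64(0.012278223787452178))
```

Call:
arm_command(
  targets=[
    [[0.012, 0, 0], [0, 0, 0], 1],
    [[0.024, 0, 0], [0, 0, 0], 1],
    [[0.034, 0, 0], [0, 0, 0], 1],
    [[0.04, 0, 0], [0, 0, 0], 1],
    [[0.043, 0, 0], [0, 0, 0], 1],
    [[0.045, 0, 0], [0, 0, 0], 1],
    [[0.047, 0, 0], [0, 0, 0], 1],
    [[0.047, 0, 0], [0, 0, 0], 1],
  ],
)

```text
time_s: 2.95
tool_pos: [0.5998, 0.0824, 0.1683]
eef_rot: [0.069, 0.704, -0.069, 0.704]
ft_force: [-0.2, 0.6, -0.7]
gripper_width: -0.0
```

Call:
arm_command(
  targets=[
    [[0.001, 0, 0], [0, 0, 0], 1],
    [[0.002, 0, 0], [0, 0, 0], 1],
    [[0.002, 0, 0], [0, 0, 0], 1],
  ],
)

```text
time_s: 3.32
tool_pos: [0.5998, 0.0824, 0.1662]
eef_rot: [0.069, 0.704, -0.069, 0.704]
ft_force: [-0.1, 0.3, 1.1]
gripper_width: 0.0002
```

Call:
arm_command(
  targets=[
    [[0.001, 0, 0], [0, 0, 0], 1],
    [[0.002, 0, 0], [0, 0, 0], 1],
    [[0.002, 0, 0], [0, 0, 0], 1],
  ],
)

```text
time_s: 3.7
tool_pos: [0.5998, 0.0824, 0.1642]
eef_rot: [0.069, 0.704, -0.069, 0.704]
ft_force: [0.6, 0.3, 1.0]
gripper_width: 0.0001
```

Call:
arm_command(
  targets=[
    [[0.001, 0, 0], [0, 0, 0], 1],
    [[0.001, 0, 0], [0, 0, 0], 1],
  ],
)

```text
time_s: 3.95
tool_pos: [0.5998, 0.0824, 0.1632]
eef_rot: [0.069, 0.704, -0.069, 0.704]
ft_force: [0.5, 1.3, -0.2]
gripper_width: -0.0001
```

Call:
arm_command(
  targets=[
    [[0.001, 0, 0], [0, 0, 0], 1],
    [[0.001, 0, 0], [0, 0, 0], 1],
  ],
)

```text
time_s: 4.2
tool_pos: [0.5998, 0.0824, 0.1622]
eef_rot: [0.069, 0.704, -0.069, 0.704]
ft_force: [-0.4, 0.8, 0.7]
gripper_width: -0.0002
```

Call:
arm_command(
  targets=[
    [[0.001, 0, 0], [0, 0, 0], 1],
    [[0.001, 0, 0], [0, 0, 0], 1],
  ],
)

```text
time_s: 4.45
tool_pos: [0.5998, 0.0824, 0.1612]
eef_rot: [0.069, 0.704, -0.069, 0.704]
ft_force: [0.8, 0.2, 0.0]
gripper_width: -0.0001
```

Call:
arm_command(
  targets=[
    [[0.001, 0, 0], [0, 0, 0], 1],
    [[0.001, 0, 0], [0, 0, 0], 1],
  ],
)

```text
time_s: 4.7
tool_pos: [0.5998, 0.0824, 0.1602]
eef_rot: [0.069, 0.704, -0.069, 0.704]
ft_force: [-0.4, -0.8, 0.2]
gripper_width: -0.0001
```

Call:
arm_command(
  targets=[
    [[0.001, 0, 0], [0, 0, 0], 1],
    [[0.001, 0, 0], [0, 0, 0], 1],
  ],
)

```text
time_s: 4.95
tool_pos: [0.5998, 0.0824, 0.1592]
eef_rot: [0.069, 0.704, -0.069, 0.704]
ft_force: [0.1, 0.5, 0.4]
gripper_width: -0.0003
```

Call:
arm_command(
  targets=[
    [[0.001, 0, 0], [0, 0, 0], 1],
    [[0.001, 0, 0], [0, 0, 0], 1],
  ],
)

```text
time_s: 5.2
tool_pos: [0.5998, 0.0824, 0.1582]
eef_rot: [0.069, 0.704, -0.069, 0.704]
ft_force: [0.8, 1.6, 0.8]
gripper_width: 0.0002
```

Call:
arm_command(
  targets=[
    [[0.001, 0, 0], [0, 0, 0], 1],
    [[0.001, 0, 0], [0, 0, 0], 1],
  ],
)

```text
time_s: 5.45
tool_pos: [0.5999, 0.0824, 0.1575]
eef_rot: [0.069, 0.704, -0.069, 0.704]
ft_force: [0.3, 0.6, 0.7]
gripper_width: -0.0
```

Call:
arm_command(
  targets=[
    [[0.001, 0, 0], [0, 0, 0], 1],
    [[0.001, 0, 0], [0, 0, 0], 1],
  ],
)

```text
time_s: 5.7
tool_pos: [0.5999, 0.0823, 0.1564]
eef_rot: [0.069, 0.704, -0.069, 0.704]
ft_force: [-0.7, -0.7, 1.8]
gripper_width: 0.0
```

Call:
arm_command(
  targets=[
    [[0.001, 0, 0], [0, 0, 0], 1],
    [[0.001, 0, 0], [0, 0, 0], 1],
  ],
)

```text
time_s: 5.95
tool_pos: [0.5999, 0.0823, 0.1552]
eef_rot: [0.069, 0.704, -0.069, 0.704]
ft_force: [-0.5, -1.0, 1.1]
gripper_width: 0.0001
```

Call:
arm_command(
  targets=[
    [[0.001, 0, 0], [0, 0, 0], 1],
    [[0.001, 0, 0], [0, 0, 0], 1],
  ],
)

```text
time_s: 6.2
tool_pos: [0.5999, 0.0824, 0.1542]
eef_rot: [0.069, 0.704, -0.069, 0.704]
ft_force: [0.1, -1.6, 1.4]
gripper_width: -0.0002
```

Call:
arm_command(
  targets=[
    [[0.001, 0, 0], [0, 0, 0], 1],
    [[0.001, 0, 0], [0, 0, 0], 1],
  ],
)

```text
time_s: 6.45
tool_pos: [0.5998, 0.0824, 0.1532]
eef_rot: [0.069, 0.704, -0.069, 0.704]
ft_force: [-0.3, -0.6, 1.5]
gripper_width: 0.0002
```

Call:
arm_command(
  targets=[
    [[0.001, 0, 0], [0, 0, 0], 1],
    [[0.001, 0, 0], [0, 0, 0], 1],
  ],
)

```text
time_s: 6.7
tool_pos: [0.5998, 0.0825, 0.1522]
eef_rot: [0.069, 0.704, -0.069, 0.704]
ft_force: [0.4, -1.7, 1.0]
gripper_width: 0.0001
```

Call:
arm_command(
  targets=[
    [[0.001, 0, 0], [0, 0, 0], 1],
    [[0.001, 0, 0], [0, 0, 0], 1],
  ],
)

```text
time_s: 6.95
tool_pos: [0.5998, 0.0824, 0.1512]
eef_rot: [0.069, 0.704, -0.069, 0.704]
ft_force: [0.3, -1.7, 1.3]
gripper_width: 0.0001
```

Call:
arm_command(
  targets=[
    [[0.001, 0, 0], [0, 0, 0], 1],
    [[0.002, 0, 0], [0, 0, 0], 1],
    [[0.003, 0, 0], [0, 0, 0], 1],
    [[0.003, 0, 0], [0, 0, 0], 1],
  ],
)

```text
time_s: 7.45
tool_pos: [0.5998, 0.0824, 0.1481]
eef_rot: [0.069, 0.704, -0.069, 0.704]
ft_force: [0.5, -0.5, 2.1]
gripper_width: 0.0003
```

Call:
arm_command(
  targets=[
    [[0.001, 0, 0], [0, 0, 0], 1],
    [[0.002, 0, 0], [0, 0, 0], 1],
    [[0.003, 0, 0], [0, 0, 0], 1],
    [[0.003, 0, 0], [0, 0, 0], 1],
  ],
)

```text
time_s: 7.95
tool_pos: [0.5998, 0.0825, 0.1451]
eef_rot: [0.069, 0.704, -0.069, 0.704]
ft_force: [-0.1, -0.9, 1.0]
gripper_width: -0.0
```

```bash
python3 - <<'E'
from h import *
from bench import *
c=capture("side");pickle.dump(c,open('side2.pkl','wb'))
s0=load('side0.pkl')
f=lambda c:cv2.resize(c["color"][215:315,270:370,::-1],None,fx=4,fy=4,interpolation=cv2.INTER_CUBIC)
cv2.imwrite('pics/c2.png',np.hstack([f(s0),f(c)])); print(get_obs()['ft_force'],get_obs()['tool_pos'])
E
```

```text
[-0.10805696 -0.30946203  1.66737263] [0.59979362 0.08246827 0.14518993]
```

View pics/c2.png

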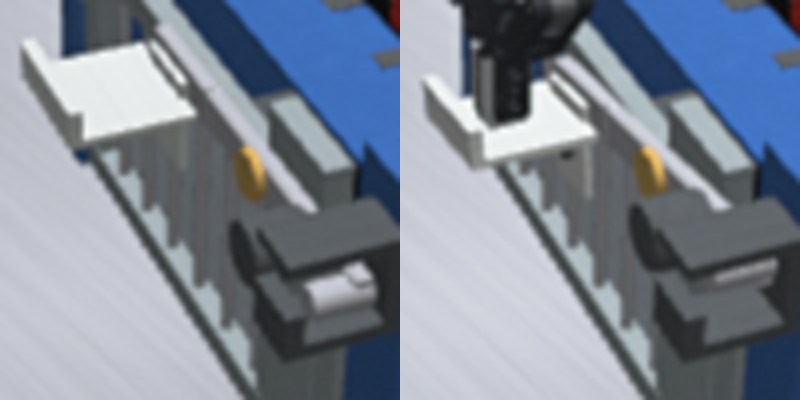

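The right half of that view shows the scoop pressed down and the pin risen, about 12 mm by the lip shift, and not yet clear. I'll go on in half-millimetre steps, feeling for the guard.

Call:
arm_command(
  targets=[
    [[0.0005, 0, 0], [0, 0, 0], 1],
    [[0.001, 0, 0], [0, 0, 0], 1],
    [[0.001, 0, 0], [0, 0, 0], 1],
  ],
)

```text
time_s: 8.38
tool_pos: [0.5998, 0.0824, 0.1443]
eef_rot: [0.069, 0.704, -0.069, 0.704]
ft_force: [-0.2, -0.4, 1.3]
gripper_width: 0.0001
```

Call:
arm_command(
  targets=[
    [[0.0005, 0, 0], [0, 0, 0], 1],
    [[0.0005, 0, 0], [0, 0, 0], 1],
  ],
)

```text
time_s: 8.62
tool_pos: [0.5998, 0.0824, 0.1438]
eef_rot: [0.069, 0.704, -0.069, 0.704]
ft_force: [-0.6, -0.8, 1.5]
gripper_width: -0.0001
```

Call:
arm_command(
  targets=[
    [[0.0005, 0, 0], [0, 0, 0], 1],
    [[0.0005, 0, 0], [0, 0, 0], 1],
  ],
)

```text
time_s: 8.88
tool_pos: [0.5998, 0.0824, 0.1433]
eef_rot: [0.069, 0.704, -0.069, 0.704]
ft_force: [-0.5, -0.7, 1.8]
gripper_width: 0.0003
```

Call:
arm_command(
  targets=[
    [[0.0005, 0, 0], [0, 0, 0], 1],
    [[0.0005, 0, 0], [0, 0, 0], 1],
  ],
)

```text
time_s: 9.12
tool_pos: [0.5998, 0.0824, 0.1428]
eef_rot: [0.069, 0.704, -0.069, 0.704]
ft_force: [0.4, -0.7, 1.7]
gripper_width: 0.0001
```

Call:
arm_command(
  targets=[
    [[0.0005, 0, 0], [0, 0, 0], 1],
    [[0.0005, 0, 0], [0, 0, 0], 1],
  ],
)

```text
time_s: 9.38
tool_pos: [0.5998, 0.0824, 0.1422]
eef_rot: [0.069, 0.704, -0.069, 0.704]
ft_force: [0.1, -1.1, 1.1]
gripper_width: -0.0002
```

Call:
arm_command(
  targets=[
    [[0.0005, 0, 0], [0, 0, 0], 1],
    [[0.0005, 0, 0], [0, 0, 0], 1],
  ],
)

```text
time_s: 9.62
tool_pos: [0.5998, 0.0824, 0.1418]
eef_rot: [0.069, 0.704, -0.069, 0.704]
ft_force: [0.7, -1.2, 1.9]
gripper_width: 0.0002
```

Call:
arm_command(
  targets=[
    [[0.0005, 0, 0], [0, 0, 0], 1],
    [[0.0005, 0, 0], [0, 0, 0], 1],
  ],
)

```text
time_s: 9.88
tool_pos: [0.5998, 0.0824, 0.1413]
eef_rot: [0.069, 0.704, -0.069, 0.704]
ft_force: [0.5, -0.7, 1.6]
gripper_width: -0.0002
```

Call:
arm_command(
  targets=[
    [[0.0005, 0, 0], [0, 0, 0], 1],
    [[0.0005, 0, 0], [0, 0, 0], 1],
  ],
)

```text
time_s: 10.12
tool_pos: [0.5998, 0.0824, 0.1407]
eef_rot: [0.069, 0.704, -0.069, 0.704]
ft_force: [-0.3, -1.3, 1.7]
gripper_width: 0.0002
```

Call:
arm_command(
  targets=[
    [[0, 0, -0.003], [0, 0, 0], 1],
    [[0, 0, -0.006], [0, 0, 0], 1],
    [[0, 0, -0.008], [0, 0, 0], 1],
    [[0, 0, -0.009], [0, 0, 0], 1],
    [[0, 0, -0.009], [0, 0, 0], 1],
  ],
)

```text
time_s: 10.75
tool_pos: [0.5911, 0.0846, 0.1409]
eef_rot: [0.069, 0.704, -0.069, 0.704]
ft_force: [1.3, 2.5, 0.3]
gripper_width: 0.0
```

Call:
arm_command(
  targets=[
    [[0, 0, -0.001], [0, 0, 0], 1],
    [[0, 0, -0.002], [0, 0, 0], 1],
    [[0, 0, -0.002], [0, 0, 0], 1],
  ],
)

```text
time_s: 11.12
tool_pos: [0.5892, 0.0849, 0.141]
eef_rot: [0.069, 0.703, -0.069, 0.704]
ft_force: [3.4, 2.4, 1.3]
gripper_width: 0.0001
```

Call:
arm_command(
  targets=[
    [[0, 0, -0.001], [0, 0, 0], 1],
    [[0, 0, -0.002], [0, 0, 0], 1],
    [[0, 0, -0.002], [0, 0, 0], 1],
  ],
)

```text
time_s: 11.5
tool_pos: [0.5872, 0.0851, 0.1409]
eef_rot: [0.069, 0.704, -0.069, 0.704]
ft_force: [2.8, 2.7, 0.8]
gripper_width: -0.0
```

Call:
arm_command(
  targets=[
    [[0, 0, -0.001], [0, 0, 0], 1],
    [[0, 0, -0.002], [0, 0, 0], 1],
    [[0, 0, -0.003], [0, 0, 0], 1],
    [[0, 0, -0.003], [0, 0, 0], 1],
  ],
)

```text
time_s: 12.0
tool_pos: [0.5843, 0.0857, 0.141]
eef_rot: [0.069, 0.703, -0.069, 0.704]
ft_force: [3.7, 3.3, 1.5]
gripper_width: -0.0001
```

```bash
python3 - <<'E'
from h import *
from bench import *
c=capture("side");t=capture("top");pickle.dump(c,open('side3.pkl','wb'))
f=lambda c:cv2.resize(c["color"][215:315,270:370,::-1],None,fx=4,fy=4,interpolation=cv2.INTER_CUBIC)
g=cv2.resize(t["color"][230:300,220:430,::-1],None,fx=1.9,fy=1.9,interpolation=cv2.INTER_CUBIC)
im=np.zeros((400,800,3),np.uint8);im[:,:400]=f(c);im[:g.shape[0],400:400+g.shape[1]]=g[:,:400];cv2.imwrite('pics/c3.png',im); print(get_obs()['ft_force'],get_obs()['tool_pos'])
E
```

```text
[3.53688728 3.36862133 0.59541915] [0.58435703 0.08572255 0.14098717]
```

View pics/c3.png

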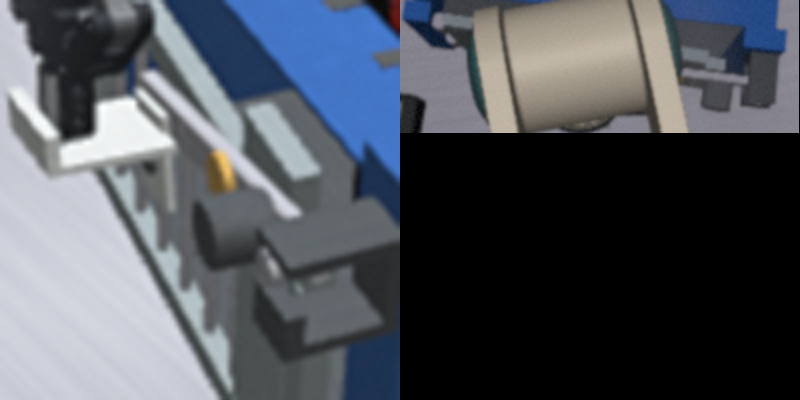

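The pin is riding out above the catch lip at (268,262) and the gate is opening. Next I'll work out the arc about the hinge.

```bash
cat > arc.py <<'E'
from h import *
from bench import *
import sys
o=get_obs(); H=np.array([.667,.222,0]); R0=Ro.from_quat(o['eef_rot'])
r=o['tool_pos']*[1,1,0]-H
print(o['tool_pos'],r.round(4),np.hypot(*r[:2]))
tot,n=float(sys.argv[1]),int(sys.argv[2])
for k in range(1,n+1):
    d=tot*k/n; s=R0.inv().apply(Ro.from_rotvec([0,0,-d]).apply(r)-r)
    print([[0,round(s[1],3),round(s[2],3)],[round(d,3),0,0],1],end=', ')
E
python3 arc.py .4 12
```

```text
[0.58435703 0.08572255 0.14098717] [-0.0826 -0.1363  0.    ] 0.15937817833859924
[[0, np.float64(0.002), np.float64(-0.005)], [0.033, 0, 0], 1], [[0, np.float64(0.004), np.float64(-0.01)], [0.067, 0, 0], 1], [[0, np.float64(0.006), np.float64(-0.015)], [0.1, 0, 0], 1], [[0, np.float64(0.009), np.float64(-0.019)], [0.133, 0, 0], 1], [[0, np.float64(0.011), np.float64(-0.024)], [0.167, 0, 0], 1], [[0, np.float64(0.014), np.float64(-0.029)], [0.2, 0, 0], 1], [[0, np.float64(0.017), np.float64(-0.033)], [0.233, 0, 0], 1], [[0, np.float64(0.02), np.float64(-0.038)], [0.267, 0, 0], 1], [[0, np.float64(0.023), np.float64(-0.042)], [0.3, 0, 0], 1], [[0, np.float64(0.026), np.float64(-0.046)], [0.333, 0, 0], 1], [[0, np.float64(0.029), np.float64(-0.05)], [0.367, 0, 0], 1], [[0, np.float64(0.033), np.float64(-0.054)], [0.4, 0, 0], 1],
```

Call:
arm_command(
  targets=[
    [[0, 0.001, -0.0025], [0.016, 0, 0], 1],
    [[0, 0.002, -0.005], [0.033, 0, 0], 1],
    [[0, 0.003, -0.0075], [0.05, 0, 0], 1],
    [[0, 0.004, -0.01], [0.067, 0, 0], 1],
    [[0, 0.006, -0.015], [0.1, 0, 0], 1],
    [[0, 0.006, -0.015], [0.1, 0, 0], 1],
  ],
)

```text
time_s: 12.85
tool_pos: [0.57, 0.0943, 0.1407]
eef_rot: [0.104, 0.7, -0.104, 0.699]
ft_force: [1.1, 2.0, 0.7]
gripper_width: 0.0002
```

Call:
arm_command(
  targets=[
    [[0, 0.002, -0.005], [0.033, 0, 0], 1],
    [[0, 0.005, -0.01], [0.067, 0, 0], 1],
    [[0, 0.007, -0.014], [0.1, 0, 0], 1],
    [[0, 0.01, -0.019], [0.133, 0, 0], 1],
    [[0, 0.013, -0.023], [0.167, 0, 0], 1],
    [[0, 0.016, -0.028], [0.2, 0, 0], 1],
    [[0, 0.016, -0.028], [0.2, 0, 0], 1],
  ],
)

```text
time_s: 13.72
tool_pos: [0.5481, 0.1177, 0.1406]
eef_rot: [0.173, 0.686, -0.173, 0.685]
ft_force: [-0.5, 1.1, 1.3]
gripper_width: 0.0001
```

```bash
python3 arc.py .8 16; python3 - <<'E'
from h import *
from bench import *
c=capture("side");t=capture("top")
f=cv2.resize(c["color"][140:340,200:400,::-1],None,fx=2,fy=2,interpolation=cv2.INTER_CUBIC)
g=cv2.resize(t["color"][220:380,170:430,::-1],None,fx=1.5,fy=1.5,interpolation=cv2.INTER_CUBIC)
im=np.zeros((400,800,3),np.uint8);im[:,:400]=f;im[:g.shape[0],400:400+g.shape[1]]=g;cv2.imwrite('pics/c4.png',im); print(get_obs()['ft_force'],get_obs()['joints'].round(2))
E
```

```text
[0.54806946 0.11773372 0.14060701] [-0.1189 -0.1043  0.    ] 0.15816425512803126
[[0, np.float64(0.003), np.float64(-0.007)], [0.05, 0, 0], 1], [[0, np.float64(0.006), np.float64(-0.015)], [0.1, 0, 0], 1], [[0, np.float64(0.01), np.float64(-0.022)], [0.15, 0, 0], 1], [[0, np.float64(0.014), np.float64(-0.028)], [0.2, 0, 0], 1], [[0, np.float64(0.018), np.float64(-0.035)], [0.25, 0, 0], 1], [[0, np.float64(0.023), np.float64(-0.041)], [0.3, 0, 0], 1], [[0, np.float64(0.028), np.float64(-0.047)], [0.35, 0, 0], 1], [[0, np.float64(0.033), np.float64(-0.053)], [0.4, 0, 0], 1], [[0, np.float64(0.039), np.float64(-0.059)], [0.45, 0, 0], 1], [[0, np.float64(0.045), np.float64(-0.064)], [0.5, 0, 0], 1], [[0, np.float64(0.051), np.float64(-0.069)], [0.55, 0, 0], 1], [[0, np.float64(0.057), np.float64(-0.074)], [0.6, 0, 0], 1], [[0, np.float64(0.064), np.float64(-0.078)], [0.65, 0, 0], 1], [[0, np.float64(0.07), np.float64(-0.083)], [0.7, 0, 0], 1], [[0, np.float64(0.077), np.float64(-0.086)], [0.75, 0, 0], 1], [[0, np.float64(0.084), np.float64(-0.09)], [0.8, 0, 0], 1], [-0.48537752  2.50841081  2.73835777] [ 0.15  0.2   1.42 -0.    1.52 -0.93]
```

View pics/c4.png

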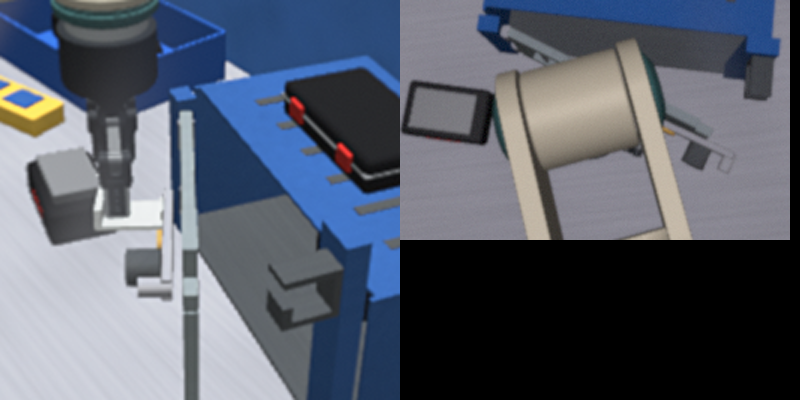

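Left, the finger is seated in the scoop and the gate is ajar with the nose free at (155,288). Right, the gate line runs (505,30)–(735,160), about 0.4 rad open, and the pack is clear. I'll swing on by about 0.8 rad.

Call:
arm_command(
  targets=[
    [[0, 0.0015, -0.0035], [0.025, 0, 0], 1],
    [[0, 0.003, -0.007], [0.05, 0, 0], 1],
    [[0, 0.006, -0.015], [0.1, 0, 0], 1],
    [[0, 0.01, -0.022], [0.15, 0, 0], 1],
    [[0, 0.014, -0.028], [0.2, 0, 0], 1],
    [[0, 0.018, -0.035], [0.25, 0, 0], 1],
    [[0, 0.023, -0.041], [0.3, 0, 0], 1],
    [[0, 0.028, -0.047], [0.35, 0, 0], 1],
    [[0, 0.033, -0.053], [0.4, 0, 0], 1],
    [[0, 0.033, -0.053], [0.4, 0, 0], 1],
  ],
)

```text
time_s: 15.08
tool_pos: [0.5174, 0.1727, 0.141]
eef_rot: [0.306, 0.637, -0.306, 0.637]
ft_force: [0.9, 1.0, 2.2]
gripper_width: 0.0001
```

Call:
arm_command(
  targets=[
    [[0, 0.0015, -0.0035], [0.025, 0, 0], 1],
    [[0, 0.003, -0.007], [0.05, 0, 0], 1],
    [[0, 0.006, -0.015], [0.1, 0, 0], 1],
    [[0, 0.01, -0.022], [0.15, 0, 0], 1],
    [[0, 0.014, -0.028], [0.2, 0, 0], 1],
    [[0, 0.018, -0.035], [0.25, 0, 0], 1],
    [[0, 0.023, -0.041], [0.3, 0, 0], 1],
    [[0, 0.028, -0.047], [0.35, 0, 0], 1],
    [[0, 0.031, -0.05], [0.375, 0, 0], 1],
    [[0, 0.033, -0.053], [0.4, 0, 0], 1],
    [[0, 0.033, -0.053], [0.4, 0, 0], 1],
  ],
)

```text
time_s: 16.45
tool_pos: [0.5102, 0.2344, 0.1408]
eef_rot: [0.427, 0.564, -0.427, 0.564]
ft_force: [1.8, 0.8, 1.6]
gripper_width: 0.0001
```

```bash
python3 - <<'E'
from h import *
from bench import *
c=capture("side");t=capture("top")
f=cv2.resize(c["color"][140:340,200:400,::-1],None,fx=2,fy=2,interpolation=cv2.INTER_CUBIC)
g=cv2.resize(t["color"][220:440,170:430,::-1],None,fx=1.5,fy=1.5,interpolation=cv2.INTER_CUBIC)
im=np.zeros((400,800,3),np.uint8);im[:,:400]=f;im[:g.shape[0],400:400+g.shape[1]]=g;cv2.imwrite('pics/c5.png',im); print(get_obs()['ft_force'],get_obs()['joints'].round(2))
E
```

```text
[2.14474999 0.66286204 2.11851544] [0.36 0.2  1.42 0.   1.52 0.09]
```

View pics/c5.png

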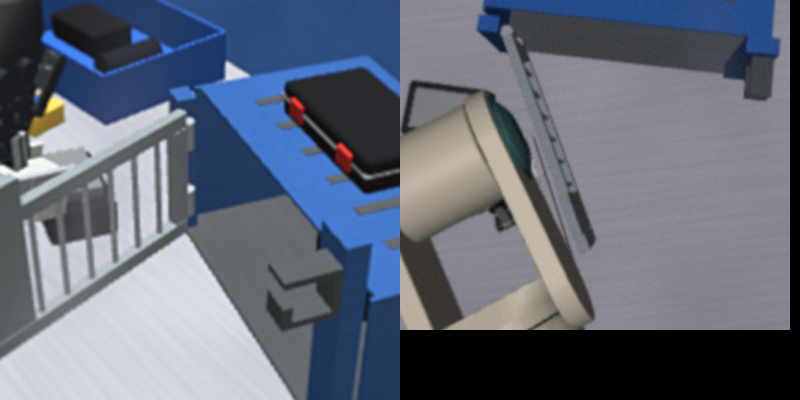

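```bash
cat > ang.py <<'E'
from h import *
t=load('top0.pkl')
T=lambda x,y:plane(t,(170+(x-400)/1.5,220+y/1.5),.155)
a,b=T(508,30),T(585,250); d=b-a; print(a,b,np.hypot(*d[:2]),'angle',np.arctan2(-(d@XD),-(d@YD)))
E
python3 ang.py; python3 arc.py .15 4
```

```text
[0.68397892 0.21222425 0.155     ] [0.41237467 0.14479157 0.155     ] 0.2798500186238888 angle 1.1312223104177588
[0.51006751 0.23429591 0.1408179 ] [-0.1569  0.0123  0.    ] 0.15741345408827848
[[0, np.float64(0.002), np.float64(-0.005)], [0.037, 0, 0], 1], [[0, np.float64(0.004), np.float64(-0.011)], [0.075, 0, 0], 1], [[0, np.float64(0.007), np.float64(-0.016)], [0.112, 0, 0], 1], [[0, np.float64(0.01), np.float64(-0.021)], [0.15, 0, 0], 1],
```

The gate is at about 1.13 rad by the ray cast. I'll nudge it on by about 0.12, ease off the lip, then lift out.

Call:
arm_command(
  targets=[
    [[0, 0.001, -0.004], [0.025, 0, 0], 1],
    [[0, 0.002, -0.008], [0.05, 0, 0], 1],
    [[0, 0.004, -0.013], [0.085, 0, 0], 1],
    [[0, 0.005, -0.017], [0.11, 0, 0], 1],
    [[0, 0.006, -0.019], [0.125, 0, 0], 1],
    [[0, 0.006, -0.019], [0.125, 0, 0], 1],
    [[0, 0.006, -0.015], [0.125, 0, 0], 1],
    [[0, 0.006, -0.012], [0.125, 0, 0], 1],
    [[0, 0.006, -0.012], [0.125, 0, 0], 1],
  ],
)

```text
time_s: 17.68
tool_pos: [0.5125, 0.247, 0.1407]
eef_rot: [0.461, 0.536, -0.462, 0.536]
ft_force: [-1.2, 0.3, 1.2]
gripper_width: 0.0
```

Call:
arm_command(
  targets=[
    [[-0.003, 0, 0], [0, 0, 0], 1],
    [[-0.006, 0, 0], [0, 0, 0], 1],
    [[-0.01, 0, 0], [0, 0, 0], 1],
    [[-0.015, 0, 0], [0, 0, 0], 1],
    [[-0.02, 0, 0], [0, 0, 0], 1],
    [[-0.027, 0, 0], [0, 0, 0], 1],
    [[-0.035, 0, 0], [0, 0, 0], 1],
    [[-0.045, 0, 0], [0, 0, 0], 1],
    [[-0.06, 0, 0], [0, 0, 0], 1],
    [[-0.08, 0, 0], [0, 0, 0], 1],
    [[-0.1, 0, 0], [0, 0, 0], 1],
    [[-0.12, 0, 0], [0, 0, 0], 1],
    [[-0.12, 0, -0.05], [0, 0, 0], 1],
    [[-0.12, 0, -0.1], [0, 0, 0], 1],
    [[-0.12, 0, -0.13], [0, 0, 0], 1],
    [[-0.12, 0, -0.13], [0, 0, 0], 1],
    [[-0.12, 0, -0.13], [0, 0, 0], 1],
  ],
)

```text
time_s: 19.8
tool_pos: [0.4936, 0.3752, 0.2613]
eef_rot: [0.461, 0.536, -0.461, 0.536]
ft_force: [-0.7, -0.2, 0.2]
gripper_width: -0.0001
```

```bash
python3 - <<'E'
from h import *
from bench import *
c=capture("side");t=capture("top")
f=cv2.resize(c["color"][140:340,150:350,::-1],None,fx=2,fy=2,interpolation=cv2.INTER_CUBIC)
g=cv2.resize(t["color"][220:440,170:430,::-1],None,fx=1.5,fy=1.5,interpolation=cv2.INTER_CUBIC)
im=np.zeros((400,800,3),np.uint8);im[:,:400]=f;im[:g.shape[0],400:400+g.shape[1]]=g;cv2.imwrite('pics/c6.png',im); print(get_obs()['ft_force'],get_obs()['tool_pos'])
E
```

```text
[-0.09832649 -0.10657433  0.1239053 ] [0.49379575 0.37479041 0.261312  ]
```

View pics/c6.png

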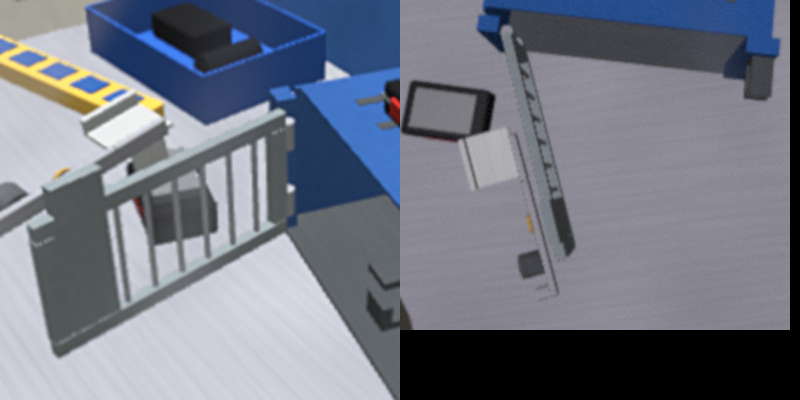

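The gate line now runs (506,30)–(564,257), which is about 1.23 rad. The gripper is clear and the pack is where it was, so I'm handing in.

```bash
sed -i 's/T(508,30),T(585,250)/T(506,30),T(562,257)/' ang.py; python3 ang.py; python3 -c "
from bench import *
print(job_done())"
```

```text
[0.68427096 0.21468241 0.155     ] [0.40780064 0.17213178 0.155     ] 0.27972556969653234 angle 1.2218687574269333
the job is handed in; nothing more can be done
None
```

I opened the gate and left it standing at about 1.22 rad (70°), measured in the last top picture. I handed the job in at about 20 s of the 48 s.

- **Latch:** I felt the scoop floor at about z = 0.1575 m and pressed slowly to 0.141 m. The guard was never felt. A picture then showed the nose pin riding out over the catch lip.
- **Forces:** at the ends of the moves the readings stayed at about 2 N vertically and 5 N sideways (4 N along the pull). Force noise was about 1 N, so the floor position is only good to about 1 mm.
- **Swing:** I pulled the gate by the scoop's front lip at roughly 0.4 rad/s or less, by the commanded motion. I then eased off and lifted the finger out.
- **Last checks:** the force readings were back at zero and the gripper was well clear. The bench pack looked unmoved. The final crops showed only a corner of the bit case and did not show the pack inside the cage, so I did not check those two. I judged the gate still from a single picture.

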